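# Set out the sample gift set on the packing board

### The arm

A 6-joint arm with a two-finger parallel gripper is mounted at the origin on the work surface. World frame = base frame: x ahead of the robot, y to its left, z up, the work surface at z = 0. Lengths are in m, angles in rad, forces in N, time in s.
With the tool pointing down it reaches from about 0.425 to 1.125 m from the base axis. Payload 14.9 kg.
Tool frame: the origin (TCP) lies midway between the tips of the shut fingers; the grasp point (between the pads) lies 19 mm behind it; z points along the fingers, y is the line along which they close (so a half turn about z gives the same grasp; the last joint's range is limited). The gripper opens to 91 mm and grips with 3 to 60 N. Pads are 32 mm wide; open, the fingers measure 118 mm over their backs; the gripper's body (76 mm by 178 mm) begins 60 mm behind the grasp point.
Start: joints at [-0.033, 0.379, 1.734, -0, 1.028, -0.033], TCP at [0.7, -0, 0.214] pointing down, gripper open.
Joint ranges: [-2.77, 2.77], [-0.74, 2.19], [0, 2.66], [-1.06, 4.2], [0.31, 2.87], [-3.08, 3.08]. Speed limits (rad/s): [1.89, 1.89, 2.39, 3.14, 3.14, 3.14].

### API

Orientations are given as a unit quaternion [x, y, z, w].
In Python, from cell import read_state, get_image, job_done gives the robot as it stands.
- The arm moves only by the tool carry_out, never from a script. Its argument "series" is a list of rows, each an object of numbers: "dx", "dy", "dz": the shift along the tool's x, y, z in cm; "yaw": the turn about the tool's z in degrees; "gripper": the opening, from 0 (shut) to 1 (fully open). A call has 1 to 20 rows; each row is the pose to reach, as a shift and turn from the pose commanded when the call began, along the tool's axes at that moment; what a row does not reach only later rows make up. A row lasts 1/8 s, in which the tool goes at most 62.5 mm and 10.7 degrees, less where a joint would pass 70% of its speed; a pose out of reach is approached as far as the arm can. A call with a gripper value outside its range is refused whole. The fingers move at their own pace and stop on an object; "squeeze" is the grip in N (left out, the last holds). Time passes only in rows, so rows that repeat a pose let the fingers close. It gives the time, the measured TCP pose, the force, the opening and the grip force at its end, in the units of the state.
- read_state(): the state, without advancing time (a new reading comes with each control period).
- get_image(name): name is "scene" or "side" or "wrist"; returns a dict with "img" (400x640x3 uint8, blue, green, red), "fov_y" (degrees; the focal length in pixels is half the picture's height over the tangent of half this angle, whatever the lens; pixels are square), "cx", "cy" (the principal point, pixels), "world_from_camera" (4x4, takes a point from camera to world coordinates). Camera axes: x right, y down, z forward; pixel columns grow to the right and rows downward; lengths in m; the calibration is good to about 2 mm. A picture is of the moment at which its call begins. There is no depth.
- job_done(): hands the job in; it is judged then, once.
The state is a dict: "t": time; "joint_pos": joint angles; "joint_velocities": joint speeds; "tau": joint torques, N m; "tool_pos": TCP position; "orientation": TCP orientation; "contact_force": force on the tool from outside, world axes, zero at the start; "moment": the same for the moment, N m; "width": opening from 0.0 (shut) to 1.0 (fully open); "grip_force": force on a finger pad.
Only numpy, scipy, OpenCV 4.12 (cv2) and the standard library are available. Lean on these libraries where they do the work, as an engineer would, in place of code of your own. Each camera call takes 0.05 s, during which the arm holds its last target. There are 200 camera calls.

### The job

Set out the sample set on the cardboard board with the printed squares, where the bottle and the white tub already stand in the row nearer the robot: stand the round can in the square between the bottle and the tub, the glass jar in the square directly behind the bottle (on the side away from the robot) and the paper carton in the square directly behind the tub, each upright and centred in its square, the carton squared up with the lines. Then lay the flat tin centred on top of the can, its long side running along the row from bottle to tub. Leave the bottle, the tub, the tape roll and the stapler where they are.

Things in the scene. Friction and masses are not known exactly. Their poses are not given: they have to be found in the camera images.
- board: Fixed flat brown cardboard board, 210 (its x) x 320 (its y) x 5 mm; origin at the centre of its underside; x points away from the robot, y to the robot's left, turned up to 0.25 rad. Six 80 mm squares are printed on top in flat black lines: centres at x = -55 mm (nearer row) and +55 mm (row behind), y = -110, 0 and +110 mm.
- bottle: Small amber glass bottle with a neck and black cap, 48 mm diameter, 110 mm tall, standing loose on the board in one of the two end squares of the nearer row (left or right varies). Origin at the centre of its underside, z up. Stays where it is.
- tub: Squat white plastic tub with a lid that has a grey disc on top, 68 mm diameter at the lid, 54 mm tall, standing loose on the board in the other end square of the nearer row. Origin at the centre of its underside, z up. Stays where it is.
- can: Round steel can with a paper wrapper with a blue band, 58 mm diameter, 56 mm tall, about 0.18 kg, flat steel top. Stands on the bench beside the board. Origin at the centre of its underside, z up.
- jar: Green glass jar with a paper label and a brass-coloured lid, round, 48 mm diameter, 84 mm tall, about 0.17 kg. Stands on the bench beside the board. Origin at the centre of its underside, z up.
- carton: Upright paper carton, closed, white with a blue band, 62 mm (its x) by 42 mm (its y) by 85 mm tall, about 0.12 kg, rigid. Stands on the bench beside the board, turned any way. Origin at the centre of its underside, z up.
- flat_tin: Flat rectangular metal tin with a pull tab (1.5 mm high) on top, 96 mm (its x) by 54 mm (its y) by 22 mm thick, about 0.13 kg. Lies flat on the bench beside the board, turned any way. Origin at the centre of its underside, z up.
- tape_roll: Bystander: roll of orange packing tape lying flat, 100 mm outside diameter, 48 mm high, loose on the bench beside the far end of the board on the robot's right. Origin at the centre of its underside.
- stapler: Bystander: black stapler, 35 mm by 130 mm (its y), 44 mm high, loose on the bench beside the far end of the board on the robot's left. Origin at the centre of its underside.
Mind the look-alikes: they are no part of the job. Leave any red look-alike of the carton alone.

How it is judged:
By the outcome, as a careful person would: the job done as asked, in the order asked, and still so for the second after the job is handed in, with the robot touching nothing.
It also fails if it takes over 115 s, if anything falls off the work surface, if the arm or the gripper's body presses on something with over 40 N, if the wrist force passes 120 N, or if a joint passes its speed limit or range.

## Working session

There is one attempt and no reset: what is moved stays moved. The work goes in short steps, Python scripts to look and compute and a tool call to move; the robot and the scene stay as the last step left them, time stands still between calls to the robot, and variables do not carry over. Pictures are saved under pics/ and viewed, at most 14 in all, crops included, and the job is handed in when it is done.

Besides the shell and the picture viewer there is one more tool, called in YAML: its name, and indented under it one key for each argument. carry_out: Moves the arm, as the interface text tells. Its arguments: {"type":"object","properties":{"series":{"type":"array","items":{"type":"object","properties":{"dx":{"type":"number"},"dy":{"type":"number"},"dz":{"type":"number"},"yaw":{"type":"number"},"gripper":{"type":"number"}}}},"squeeze":{"type":"number"}},"required":["series"]}

```bash
ls; mkdir -p pics; cat > h.py <<'E'
import numpy as np,cv2
from cell import read_state,get_image,job_done
def cap(n,f=None):
    d=get_image(n)
    if f: cv2.imwrite('pics/'+f,d['img'])
    return d
def foc(d): return d['img'].shape[0]/2/np.tan(np.radians(d['fov_y'])/2)
def ray(d,p):
    T=np.array(d['world_from_camera']);f=foc(d)
    return T[:3,3],T[:3,:3]@np.array([(p[0]-d['cx'])/f,(p[1]-d['cy'])/f,1.])
def onz(d,p,z):
    o,r=ray(d,p);return (o+r*(z-o[2])/r[2])[:2]
def proj(d,P):
    T=np.array(d['world_from_camera']);c=T[:3,:3].T@(np.array(P)-T[:3,3]);f=foc(d)
    return np.array([d['cx']+f*c[0]/c[2],d['cy']+f*c[1]/c[2]])
E
python3 - <<'E'
from h import *
for n in ['scene','side','wrist']:
    d=cap(n,n+'0.png');print(n,d['fov_y'],d['cx'],d['cy'],np.round(d['world_from_camera'],3).tolist(),[k for k in d])
print(read_state())
E
```

```text
pics
scene 55.45212829874426 315.12523380281783 199.02522677940848 [[0.683, 0.474, -0.556, 1.028], [0.73, -0.459, 0.506, -0.494], [-0.015, -0.752, -0.659, 0.715], [0.0, 0.0, 0.0, 1.0]] ['img', 'fov_y', 'cx', 'cy', 'world_from_camera']
side 48.14070802571857 314.29621067929037 194.77863792905654 [[0.817, -0.32, 0.481, 0.019], [-0.577, -0.433, 0.692, -0.702], [-0.013, -0.843, -0.538, 0.577], [0.0, 0.0, 0.0, 1.0]] ['img', 'fov_y', 'cx', 'cy', 'world_from_camera']
wrist 60.86736247763865 319.6736345589589 200.32562959251 [[1.0, -0.0, -0.0, 0.7], [-0.0, -0.964, -0.267, 0.075], [-0.0, 0.267, -0.964, 0.384], [0.0, 0.0, 0.0, 1.0]] ['img', 'fov_y', 'cx', 'cy', 'world_from_camera']
{'t': 0.15, 'joint_pos': array([-3.33201669e-02,  3.79272764e-01,  1.73462526e+00, -1.47460758e-05,
        1.02853362e+00, -3.32947053e-02]), 'joint_velocities': array([-0.00035785, -0.00223702, -0.00246759, -0.00053831,  0.0012856 ,
       -0.0006245 ]), 'tau': array([-6.05650021e-04, -7.64114213e+01, -4.34656477e+01,  6.51094434e-02,
        4.09642188e-02, -4.73684588e-05]), 'tool_pos': array([ 6.99702881e-01, -1.33050046e-05,  2.13460251e-01]), 'orientation': array([ 7.07113029e-01,  7.07100409e-01, -2.91196550e-04, -3.02028758e-04]), 'contact_force': array([-0.08003384,  0.00360922,  0.35830195]), 'moment': array([ 0.02076391, -0.04638685, -0.06090118]), 'grip_force': 0.0, 'width': 0.9970609095976193}
```

View pics/scene0.png

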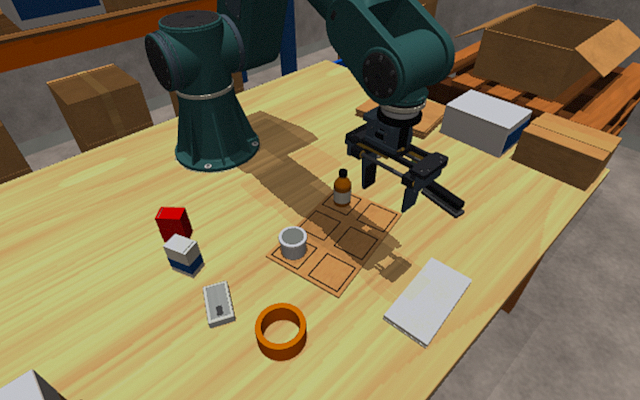

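View pics/side0.png

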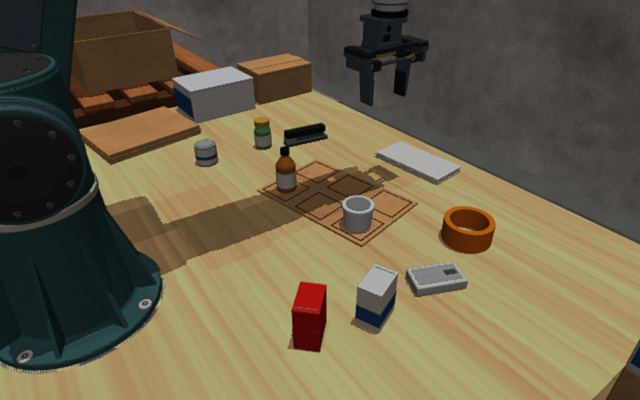

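The side picture shows: can (206,152), jar (262,133), stapler (305,134), bottle (286,170), tub (358,214), carton white/blue (377,296), red look-alike (310,315), flat tin (436,278), tape (468,229). In the scene picture: carton (183,255), red one (172,222), tin (219,303), tub (293,243), bottle (342,188).

```bash
python3 - <<'E'
from h import *
d=cap('side');s=cap('scene')
for n,p,z in [('can',(206,145),.056),('jar',(262,121),.084),('bottle',(286,151),.115),('tub',(358,203),.059),('carton',(379,277),.085),('tin',(436,272),.022),('red',(312,291),.085),('tape',(468,215),.048),('stap',(305,129),.04)]+[('brd',q,.005) for q in [(258,191),(317,161),(417,205),(362,245)]]: print(n,onz(d,p,z).round(3))
for n,p,z in [('carton',(182,245),.085),('tin',(219,298),.022),('tub',(293,235),.059),('bottle',(343,172),.115)]+[('brd',q,.005) for q in [(266,256),(338,294),(402,214)]]: print(n,onz(s,p,z).round(3))
E
```

```text
can [0.396 0.338]
jar [0.562 0.329]
bottle [0.487 0.082]
tub [ 0.537 -0.115]
carton [ 0.402 -0.327]
tin [ 0.542 -0.329]
red [ 0.298 -0.29 ]
tape [ 0.699 -0.269]
stap [0.682 0.295]
brd [0.431 0.129]
brd [0.634 0.168]
brd [ 0.694 -0.14 ]
brd [ 0.499 -0.176]
carton [ 0.404 -0.329]
tin [ 0.535 -0.329]
tub [ 0.533 -0.116]
bottle [0.495 0.091]
brd [ 0.5   -0.177]
brd [ 0.696 -0.129]
brd [0.637 0.178]
```

View pics/wrist0.png

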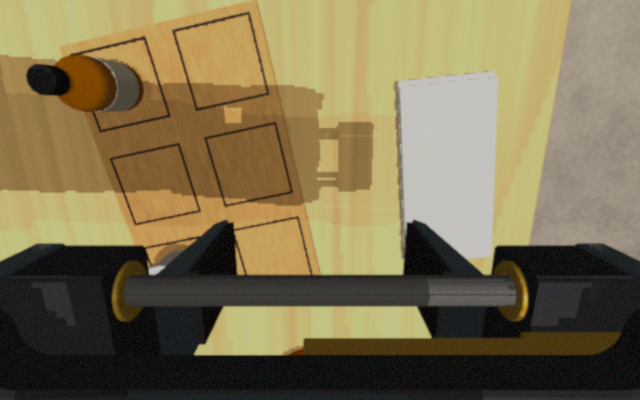

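The wrist picture shows the board with the bottle (100,80) in the left end square, the middle near square (155,183), rear squares (222,60), (250,163) and (275,250, partly hidden).

```bash
cat >> h.py <<'E'
def squares(d,z=.005):
    g=cv2.cvtColor(d['img'],cv2.COLOR_BGR2GRAY);out=[]
    for C in (3,6,9,13):
        m=cv2.adaptiveThreshold(g,255,cv2.ADAPTIVE_THRESH_MEAN_C,cv2.THRESH_BINARY_INV,15,C)
        for c in cv2.findContours(m,cv2.RETR_LIST,cv2.CHAIN_APPROX_NONE)[0]:
            if cv2.contourArea(c)<600: continue
            a=cv2.approxPolyDP(c,.04*cv2.arcLength(c,True),True)
            if len(a)!=4: continue
            w=np.array([onz(d,p[0],z) for p in a]);L=np.linalg.norm(w-np.roll(w,1,0),axis=1)
            if abs(L-.08).max()<.008:
                e=w[1]-w[0];out.append((*w.mean(0).round(4),round((np.degrees(np.arctan2(e[1],e[0]))+45)%90-45,2),*L.round(3)))
    return out
E
python3 - <<'E'
from h import *
for n in ['wrist','scene','side']:
    print(n)
    for s in squares(cap(n)): print(*s)
E
```

```text
wrist
0.5975 0.1182 12.36 0.081 0.081 0.08 0.082
0.513 -0.0123 12.28 0.075 0.076 0.074 0.076
0.6202 0.0107 11.94 0.076 0.075 0.075 0.076
0.5977 0.1183 12.77 0.075 0.076 0.076 0.075
0.5972 0.1182 12.36 0.081 0.081 0.08 0.081
0.513 -0.0123 12.28 0.075 0.076 0.074 0.076
0.513 -0.0121 11.72 0.08 0.082 0.08 0.081
0.6205 0.0107 12.78 0.076 0.076 0.076 0.076
0.6205 0.0106 11.56 0.08 0.08 0.081 0.081
0.598 0.118 12.77 0.075 0.076 0.076 0.076
0.5977 0.1179 11.6 0.08 0.082 0.08 0.08
scene
0.6416 -0.0951 11.94 0.074 0.076 0.075 0.075
0.6414 -0.0949 12.16 0.08 0.084 0.082 0.083
0.6425 -0.0952 11.94 0.076 0.076 0.074 0.075
0.6423 -0.095 14.57 0.08 0.085 0.078 0.083
0.6425 -0.0952 11.94 0.076 0.076 0.074 0.075
0.6423 -0.095 14.57 0.08 0.085 0.078 0.083
0.6425 -0.0952 11.94 0.076 0.076 0.074 0.075
0.6415 -0.0959 13.75 0.08 0.078 0.078 0.084
side
```

carry_out:
  series:
    - {"dx": 28,"dy": -20,"dz": -6}
    - {"dx": 28,"dy": -20,"dz": -6}
    - {"dx": 28,"dy": -20,"dz": -6}
    - {"dx": 28,"dy": -20,"dz": -6}
    - {"dx": 28,"dy": -20,"dz": -6}
    - {"dx": 28,"dy": -20,"dz": -6}
    - {"dx": 28,"dy": -20,"dz": -6}
    - {"dx": 28,"dy": -20,"dz": -6}
    - {"dx": 28,"dy": -20,"dz": -6}
    - {"dx": 28,"dy": -20,"dz": -6}

```text
invalid input
```

carry_out:
  series:
    - {"dx": 28,"dy": -20,"dz": -6,"yaw": 0,"gripper": 1}
    - {"dx": 28,"dy": -20,"dz": -6,"yaw": 0,"gripper": 1}
    - {"dx": 28,"dy": -20,"dz": -6,"yaw": 0,"gripper": 1}
    - {"dx": 28,"dy": -20,"dz": -6,"yaw": 0,"gripper": 1}
    - {"dx": 28,"dy": -20,"dz": -6,"yaw": 0,"gripper": 1}
    - {"dx": 28,"dy": -20,"dz": -6,"yaw": 0,"gripper": 1}
    - {"dx": 28,"dy": -20,"dz": -6,"yaw": 0,"gripper": 1}
    - {"dx": 28,"dy": -20,"dz": -6,"yaw": 0,"gripper": 1}

```text
t: 1.4
tool_pos: [0.5002, 0.2797, 0.2739]
orientation: [0.707, 0.707, -0.0, 0.0]
contact_force: [-0.0, 0.3, 0.1]
width: 0.998
grip_force: 0.0
```

```bash
python3 - <<'E'
from h import *
cap('wrist','w1.png');s=cap('scene','s1.png')
for q in squares(s): print(*q)
E
```

```text
0.6425 -0.0952 11.94 0.076 0.076 0.074 0.075
0.6414 -0.0949 12.16 0.08 0.084 0.082 0.083
0.6182 0.012 11.13 0.075 0.074 0.073 0.074
0.6194 0.0124 11.43 0.082 0.08 0.083 0.082
0.6425 -0.0952 11.94 0.076 0.076 0.074 0.075
0.6423 -0.095 14.57 0.08 0.085 0.078 0.083
0.6194 0.0124 11.43 0.082 0.08 0.083 0.082
0.6425 -0.0952 11.94 0.076 0.076 0.074 0.075
0.6423 -0.095 14.57 0.08 0.085 0.078 0.083
0.619 0.012 11.43 0.082 0.08 0.081 0.083
0.6425 -0.0952 11.94 0.076 0.076 0.074 0.075
0.6419 -0.0955 13.75 0.08 0.078 0.08 0.083
0.6186 0.0115 11.43 0.08 0.08 0.081 0.082
0.5962 0.1202 13.36 0.08 0.08 0.079 0.085
```

View pics/w1.png

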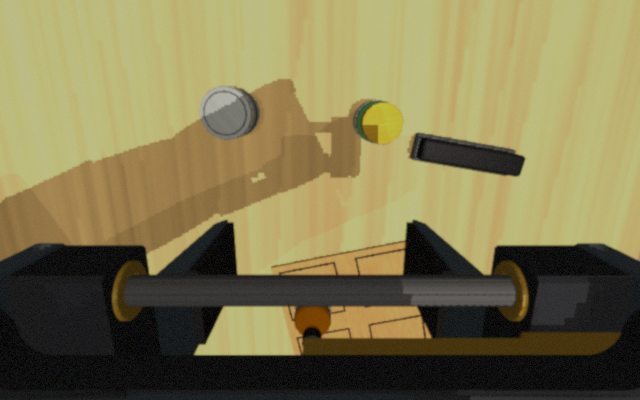

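The wrist view shows the can top at about (228,112), the jar's brass lid at (379,122) and the stapler at (467,155).

```bash
python3 - <<'E'
from h import *
d=cap('wrist');hsv=cv2.cvtColor(d['img'],cv2.COLOR_BGR2HSV)
can=cv2.inRange(hsv,(0,0,60),(180,45,255));lid=cv2.inRange(hsv,(20,150,60),(32,255,255))
for n,m,(x,y),z,D in [('can',can,(228,112),.056,.058),('lid',lid,(379,122),.084,.048)]:
    w=np.zeros_like(m);w[y-45:y+45,x-45:x+45]=m[y-45:y+45,x-45:x+45]
    c=max(cv2.findContours(w,cv2.RETR_EXTERNAL,cv2.CHAIN_APPROX_NONE)[0],key=cv2.contourArea)
    (cx,cy),r=cv2.minEnclosingCircle(c);print(n,cx,cy,r,cv2.contourArea(c),onz(d,(cx,cy),z),[np.linalg.norm(onz(d,(cx-r,cy),z)-onz(d,(cx+r,cy),z))/D], cv2.boundingRect(c))
s=cap('side');h2=cv2.cvtColor(s['img'],cv2.COLOR_BGR2HSV)
cv2.imwrite('pics/c1.png',cv2.resize(np.vstack([d['img'][50:180,180:430],s['img'][90:220,150:400]]),None,fx=2,fy=2))
E
```

```text
can 226.8738250732422 110.20093536376953 27.931936264038086 2120.0 [0.39860857 0.34946782] [np.float64(1.060512261901684)] (199, 86, 56, 53)
lid 381.3489685058594 121.92996215820312 21.134721755981445 1322.5 [0.56437132 0.33792329] [np.float64(0.9081473178376973)] (361, 101, 42, 43)
```

View pics/c1.png

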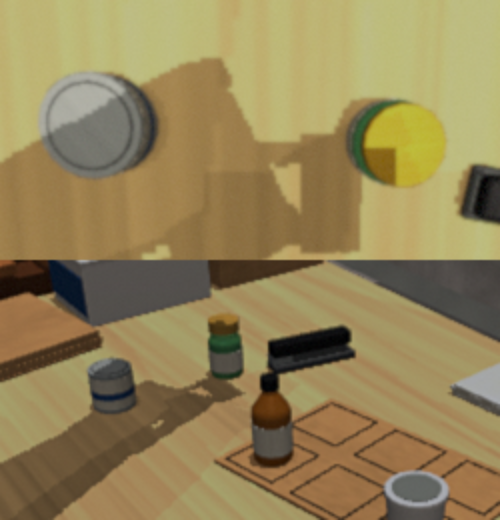

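Can and jar identified unambiguously: blue-banded can (206,152 side), green jar with brass lid (262,133 side). I'll hover over the can and re-measure there.

carry_out:
  series:
    - {"dx": 6.7,"dy": -10.3,"dz": 8,"yaw": -6,"gripper": 1}
    - {"dx": 6.7,"dy": -10.3,"dz": 15.4,"yaw": -12,"gripper": 1}
    - {"dx": 6.7,"dy": -10.3,"dz": 15.4,"yaw": -12,"gripper": 1}
    - {"dx": 6.7,"dy": -10.3,"dz": 15.4,"yaw": -12,"gripper": 1}
    - {"dx": 6.7,"dy": -10.3,"dz": 15.4,"yaw": -12,"gripper": 1}
    - {"dx": 6.7,"dy": -10.3,"dz": 15.4,"yaw": -12,"gripper": 1}

```text
t: 2.35
tool_pos: [0.3989, 0.3474, 0.1217]
orientation: [0.63, 0.777, 0.001, 0.0]
contact_force: [0.7, 0.1, 0.7]
width: 0.995
grip_force: 0.0
```

```bash
python3 - <<'E'
from h import *
d=cap('wrist','w2.png');print(read_state()['tool_pos'],proj(d,(.397,.347,.056)))
E
```

```text
[0.39882338 0.34736216 0.12175087] [316.72607278 212.66316665]
```

View pics/w2.png

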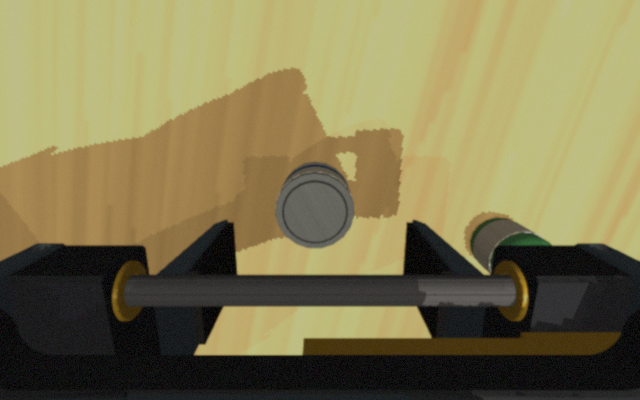

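The wrist view shows the can top between the fingers, disc spanning columns 276–354, bottom at row 247; centre about (315,208).

```bash
cat >> h.py <<'E'
from scipy.optimize import least_squares
def ring(d,mask,c0,z,R):
    """fit circle of radius R on plane z to lower 200deg of the mask outline"""
    x,y=map(int,c0)
    n,l,st,ce=cv2.connectedComponentsWithStats(mask)
    m=(l==l[y,x]).astype(np.uint8)
    c=max(cv2.findContours(m,cv2.RETR_EXTERNAL,cv2.CHAIN_APPROX_NONE)[0],key=cv2.contourArea)[:,0]
    w=np.array([onz(d,p,z) for p in c]);p0=onz(d,c0,z)
    w=w[c[:,1]>c0[1]-5]
    f=least_squares(lambda q:np.hypot(*(w-q[:2]).T)-R,p0,loss='soft_l1',f_scale=.001)
    return f.x,np.abs(f.fun).mean(),cv2.boundingRect(c)
def tool(P):
    s=read_state();x,y=s['orientation'][:2];v=np.array(P)[:2]-s['tool_pos'][:2]
    tx=np.array([x*x-y*y,2*x*y]);ty=np.array([2*x*y,y*y-x*x])
    return v@tx*100,v@ty*100,np.degrees(np.arctan2(-tx[0],tx[1]))
E
python3 - <<'E'
from h import *
d=cap('wrist');hsv=cv2.cvtColor(d['img'],cv2.COLOR_BGR2HSV)
can=cv2.inRange(hsv,(0,0,60),(180,50,255));can[:175]=0
f=ring(d,can,(315,208),.056,.029);print(f,tool(f[0]))
E
```

```text
(array([0.39486891, 0.34946063]), np.float64(0.0006432412243161219), (277, 175, 77, 73)) (np.float64(0.2921722227639176), np.float64(-0.31847052460584635), np.float64(11.944049865904343))
```

carry_out:
  series:
    - {"dx": 0.3,"dy": -0.2,"dz": 4,"yaw": 0,"gripper": 1}
    - {"dx": 0.3,"dy": -0.2,"dz": 8,"yaw": 0,"gripper": 1}
    - {"dx": 0.3,"dy": -0.2,"dz": 10.7,"yaw": 0,"gripper": 1}
    - {"dx": 0.3,"dy": -0.2,"dz": 10.7,"yaw": 0,"gripper": 1}
    - {"dx": 0.3,"dy": -0.2,"dz": 10.7,"yaw": 0,"gripper": 0.5}
    - {"dx": 0.3,"dy": -0.2,"dz": 10.7,"yaw": 0,"gripper": 0.5}
    - {"dx": 0.3,"dy": -0.2,"dz": 10.7,"yaw": 0,"gripper": 0.5}
    - {"dx": 0.3,"dy": -0.2,"dz": 10.7,"yaw": 0,"gripper": 0.5}
    - {"dx": 0.3,"dy": -0.2,"dz": 10.7,"yaw": 0,"gripper": 0.5}
    - {"dx": 0.3,"dy": -0.2,"dz": 10.7,"yaw": 0,"gripper": 0.5}
  squeeze: 20

```text
t: 3.7
tool_pos: [0.3948, 0.3498, 0.0135]
orientation: [0.629, 0.777, 0.0, 0.0]
contact_force: [-1.4, -0.7, 8.4]
width: 0.635
grip_force: 20.0
```

```bash
python3 - <<'E'
from h import *
d=cap('wrist','w3.png');hsv=cv2.cvtColor(d['img'],cv2.COLOR_BGR2HSV)
p=proj(d,(.3949,.3495,.056));print(p)
can=cv2.inRange(hsv,(0,0,60),(180,50,255));can[:150]=0
f=ring(d,can,p,.056,.029);print(f,tool(f[0]))
E
```

```text
[320.01892856 290.91642977]
(array([0.39399656, 0.35153568]), np.float64(0.009092408657292182), (193, 279, 255, 59)) (np.float64(0.1890038318257292), np.float64(-0.03422206774508354), np.float64(12.005123139694943))
```

View pics/w3.png

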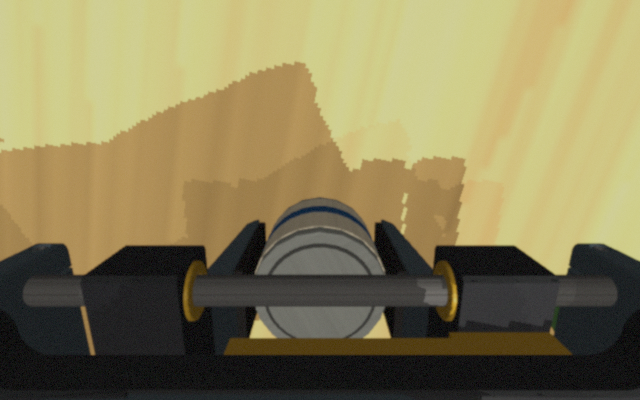

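carry_out:
  series:
    - {"dx": 0,"dy": 0,"dz": -5,"yaw": 0,"gripper": 0.5}
    - {"dx": 0,"dy": 0,"dz": -10,"yaw": 0,"gripper": 0.5}
    - {"dx": 0,"dy": 0,"dz": -15,"yaw": 0,"gripper": 0.5}
    - {"dx": -5,"dy": 0.5,"dz": -15,"yaw": 0,"gripper": 0.5}
    - {"dx": -10,"dy": 1,"dz": -15,"yaw": 0,"gripper": 0.5}
    - {"dx": -15,"dy": 1.5,"dz": -15,"yaw": 0,"gripper": 0.5}
    - {"dx": -20,"dy": 2,"dz": -15,"yaw": 0,"gripper": 0.5}
    - {"dx": -25,"dy": 2.5,"dz": -15,"yaw": 0,"gripper": 0.5}
    - {"dx": -30,"dy": 3,"dz": -15,"yaw": 0,"gripper": 0.5}
    - {"dx": -34,"dy": 3.5,"dz": -15,"yaw": 0,"gripper": 0.5}
    - {"dx": -37.8,"dy": 4,"dz": -15,"yaw": 0,"gripper": 0.5}
    - {"dx": -37.8,"dy": 4,"dz": -15,"yaw": 0,"gripper": 0.5}
    - {"dx": -37.8,"dy": 4,"dz": -15,"yaw": 0,"gripper": 0.5}
    - {"dx": -37.8,"dy": 4,"dz": -15,"yaw": 0,"gripper": 0.5}

```text
t: 5.5
tool_pos: [0.5117, -0.0111, 0.1629]
orientation: [0.629, 0.777, -0.0, -0.0]
contact_force: [0.6, 0.2, -1.1]
width: 0.633
grip_force: 20.0
```

```bash
python3 - <<'E'
from h import *
d=cap('wrist','w4.png');print(read_state()['tool_pos'],tool((.5125,-.0115)))
E
```

```text
[ 0.51179562 -0.01110738  0.16289993] (np.float64(-0.05311743914808275), np.float64(0.06067626192827719), np.float64(12.06452034960155))
```

View pics/w4.png

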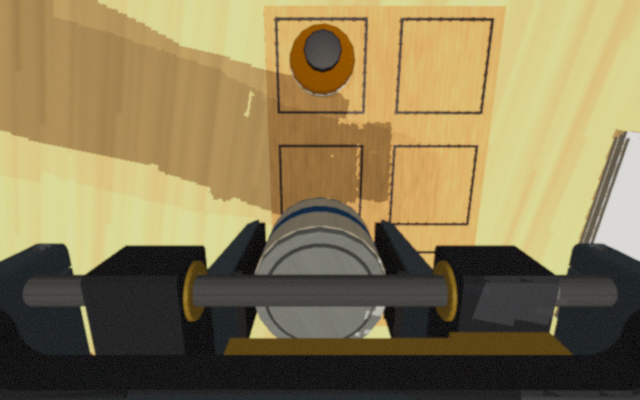

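The view shows the can held, square lines parallel to the gripper and the near-row column centred at 320. Lowering, releasing, rising.

carry_out:
  series:
    - {"dx": 0,"dy": 0.1,"dz": 5,"yaw": 0,"gripper": 0.5}
    - {"dx": 0,"dy": 0.1,"dz": 10,"yaw": 0,"gripper": 0.5}
    - {"dx": 0,"dy": 0.1,"dz": 13,"yaw": 0,"gripper": 0.5}
    - {"dx": 0,"dy": 0.1,"dz": 14,"yaw": 0,"gripper": 0.5}
    - {"dx": 0,"dy": 0.1,"dz": 14.4,"yaw": 0,"gripper": 0.5}
    - {"dx": 0,"dy": 0.1,"dz": 14.4,"yaw": 0,"gripper": 0.5}
    - {"dx": 0,"dy": 0.1,"dz": 14.4,"yaw": 0,"gripper": 0.5}
    - {"dx": 0,"dy": 0.1,"dz": 14.4,"yaw": 0,"gripper": 1}
    - {"dx": 0,"dy": 0.1,"dz": 14.4,"yaw": 0,"gripper": 1}
    - {"dx": 0,"dy": 0.1,"dz": 14.4,"yaw": 0,"gripper": 1}
    - {"dx": 0,"dy": 0.1,"dz": 14.4,"yaw": 0,"gripper": 1}
    - {"dx": 0,"dy": 0.1,"dz": 8,"yaw": 0,"gripper": 1}
    - {"dx": 0,"dy": 0.1,"dz": 2,"yaw": 0,"gripper": 1}
    - {"dx": -3,"dy": 0.1,"dz": -4,"yaw": 0,"gripper": 1}
    - {"dx": -6,"dy": 0.1,"dz": -7,"yaw": 0,"gripper": 1}
    - {"dx": -6,"dy": 0.1,"dz": -7,"yaw": 0,"gripper": 1}
    - {"dx": -6,"dy": 0.1,"dz": -7,"yaw": 0,"gripper": 1}

```text
t: 7.68
tool_pos: [0.525, -0.0702, 0.2322]
orientation: [0.629, 0.777, -0.0, -0.0]
contact_force: [-0.0, -0.4, -0.6]
width: 0.999
grip_force: 0.0
```

```bash
python3 - <<'E'
from h import *
d=cap('wrist','w5.png');print(read_state()['tool_pos'],proj(d,(.5125,-.0115,.061)))
for s in squares(d): print(*s)
hsv=cv2.cvtColor(d['img'],cv2.COLOR_BGR2HSV)
can=cv2.inRange(hsv,(0,0,60),(180,60,255))
f=ring(d,can,proj(d,(.5125,-.0115,.061)),.061,.029);print(f)
E
```

```text
[ 0.52473865 -0.06990054  0.23171295] [319.66291205 121.58488084]
0.62 0.0105 11.16 0.074 0.074 0.075 0.075
0.6204 0.0101 12.28 0.082 0.081 0.082 0.081
0.62 0.0105 11.16 0.074 0.074 0.075 0.075
0.6206 0.0105 11.45 0.081 0.08 0.082 0.081
0.5125 -0.0124 12.0 0.081 0.08 0.081 0.081
0.6197 0.0104 11.17 0.074 0.075 0.075 0.075
0.6206 0.0105 11.45 0.081 0.08 0.082 0.081
0.5125 -0.0124 12.0 0.081 0.08 0.081 0.081
0.62 0.0105 11.17 0.074 0.075 0.075 0.076
0.5128 -0.0125 11.17 0.075 0.075 0.075 0.076
0.6203 0.0104 11.45 0.081 0.08 0.081 0.081
0.5128 -0.0124 11.21 0.08 0.08 0.081 0.081
(array([ 0.51436619, -0.01324852]), np.float64(0.0007586536330906722), (293, 95, 57, 60))
```

View pics/w5.png

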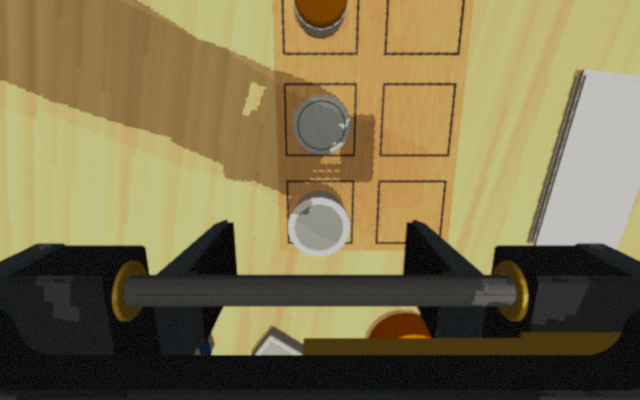

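The wrist picture shows the can at (321,124) centred in its square, the tub undisturbed at (320,225), and the bottle at (320,12). Next the jar, with the gripper turned a quarter so its body clears the bottle.

carry_out:
  series:
    - {"dx": 5,"dy": 1.5,"dz": 0,"yaw": 10,"gripper": 1}
    - {"dx": 10,"dy": 3,"dz": 0,"yaw": 20,"gripper": 1}
    - {"dx": 15,"dy": 5,"dz": 0,"yaw": 30,"gripper": 1}
    - {"dx": 20,"dy": 6.5,"dz": 0,"yaw": 40,"gripper": 1}
    - {"dx": 25,"dy": 8,"dz": 0,"yaw": 50,"gripper": 1}
    - {"dx": 30,"dy": 9.5,"dz": 0,"yaw": 60,"gripper": 1}
    - {"dx": 35,"dy": 11,"dz": 2,"yaw": 70,"gripper": 1}
    - {"dx": 39.1,"dy": 12.3,"dz": 4,"yaw": 80,"gripper": 1}
    - {"dx": 39.1,"dy": 12.3,"dz": 7,"yaw": 90,"gripper": 1}
    - {"dx": 39.1,"dy": 12.3,"dz": 7,"yaw": 90,"gripper": 1}
    - {"dx": 39.1,"dy": 12.3,"dz": 7,"yaw": 90,"gripper": 1}
    - {"dx": 39.1,"dy": 12.3,"dz": 7,"yaw": 90,"gripper": 1}
    - {"dx": 39.1,"dy": 12.3,"dz": 7,"yaw": 90,"gripper": 1}

```text
t: 9.35
tool_pos: [0.565, 0.3376, 0.1639]
orientation: [0.994, 0.105, 0.001, -0.0]
contact_force: [0.7, -0.2, 0.0]
width: 1.0
grip_force: 0.0
```

```bash
python3 - <<'E'
from h import *
d=cap('wrist','w6.png');hsv=cv2.cvtColor(d['img'],cv2.COLOR_BGR2HSV)
lid=cv2.inRange(hsv,(18,150,60),(34,255,255))
p=proj(d,(.564,.338,.084));print(read_state()['tool_pos'],p)
c=[c for c in cv2.findContours(lid,cv2.RETR_EXTERNAL,cv2.CHAIN_APPROX_NONE)[0] if cv2.contourArea(c)>300]
for k in c:
    (x,y),r=cv2.minEnclosingCircle(k);print((x,y),r,cv2.boundingRect(k),cv2.contourArea(k),onz(d,(x,y),.084),tool(onz(d,(x,y),.084)))
E
```

```text
[0.56497199 0.33753873 0.16374925] [317.93664138 209.29124455]
(460.5, 343.5) 158.84751892089844 (302, 333, 318, 22) 4923.0 [0.47142625 0.192838  ] (np.float64(-12.164437540043268), np.float64(12.203170155394199), np.float64(-77.97282320005233))
(514.5, 291.0) 29.517044067382812 (507, 262, 22, 59) 556.0 [0.529008   0.16535206] (np.float64(-7.105402496243254), np.float64(16.091291662689304), np.float64(-77.97282320005233))
(128.0, 291.5) 29.887388229370117 (111, 262, 30, 59) 630.0 [0.46241758 0.47610257] (np.float64(-7.142987382934685), np.float64(-15.689199651490496), np.float64(-77.97282320005233))
(318.89447021484375, 205.6329345703125) 28.925870895385742 (291, 177, 57, 57) 2401.5 [0.56701347 0.33788879] (np.float64(0.20696106504349185), np.float64(0.008302143629091107), np.float64(-77.97282320005233))
```

View pics/w6.png

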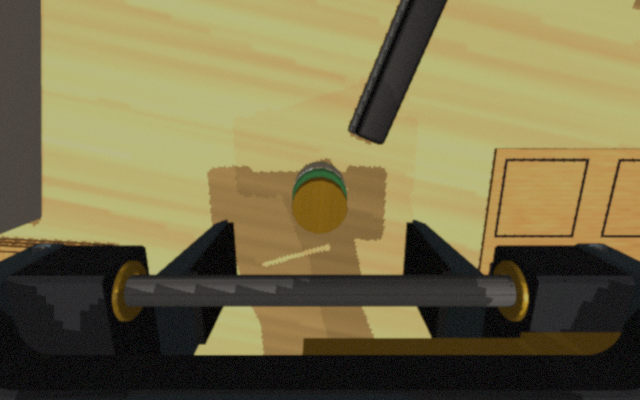

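The wrist picture shows the jar lid at (319,206) between the fingers, stapler end clear at (368,135).

carry_out:
  series:
    - {"dx": 0.2,"dy": 0,"dz": 5,"yaw": 0,"gripper": 1}
    - {"dx": 0.2,"dy": 0,"dz": 10,"yaw": 0,"gripper": 1}
    - {"dx": 0.2,"dy": 0,"dz": 13.8,"yaw": 0,"gripper": 1}
    - {"dx": 0.2,"dy": 0,"dz": 13.8,"yaw": 0,"gripper": 1}
    - {"dx": 0.2,"dy": 0,"dz": 13.8,"yaw": 0,"gripper": 0.4}
    - {"dx": 0.2,"dy": 0,"dz": 13.8,"yaw": 0,"gripper": 0.4}
    - {"dx": 0.2,"dy": 0,"dz": 13.8,"yaw": 0,"gripper": 0.4}
    - {"dx": 0.2,"dy": 0,"dz": 13.8,"yaw": 0,"gripper": 0.4}
    - {"dx": 0.2,"dy": 0,"dz": 13.8,"yaw": 0,"gripper": 0.4}
    - {"dx": 0.2,"dy": 0,"dz": 13.8,"yaw": 0,"gripper": 0.4}
    - {"dx": 0.2,"dy": 0,"dz": 13.8,"yaw": 0,"gripper": 0.4}

```text
t: 10.78
tool_pos: [0.5667, 0.3382, 0.0253]
orientation: [0.995, 0.105, 0.0, -0.0]
contact_force: [-2.0, -0.1, 5.9]
width: 0.519
grip_force: 20.0
```

carry_out:
  series:
    - {"dx": 0,"dy": 0,"dz": -5,"yaw": 0,"gripper": 0.4}
    - {"dx": 0,"dy": 0,"dz": -10,"yaw": 0,"gripper": 0.4}
    - {"dx": 0,"dy": 0,"dz": -13,"yaw": 0,"gripper": 0.4}
    - {"dx": 0,"dy": 5,"dz": -13,"yaw": 0,"gripper": 0.4}
    - {"dx": -0.5,"dy": 10,"dz": -13,"yaw": 0,"gripper": 0.4}
    - {"dx": -1,"dy": 15,"dz": -13,"yaw": 0,"gripper": 0.4}
    - {"dx": -1.6,"dy": 19,"dz": -13,"yaw": 0,"gripper": 0.4}
    - {"dx": -1.6,"dy": 22.1,"dz": -13,"yaw": 0,"gripper": 0.4}
    - {"dx": -1.6,"dy": 22.1,"dz": -13,"yaw": 0,"gripper": 0.4}
    - {"dx": -1.6,"dy": 22.1,"dz": -13,"yaw": 0,"gripper": 0.4}
    - {"dx": -1.6,"dy": 22.1,"dz": -13,"yaw": 0,"gripper": 0.4}

```text
t: 12.15
tool_pos: [0.5967, 0.1194, 0.1548]
orientation: [0.994, 0.105, -0.0, -0.0]
contact_force: [0.2, 0.3, -1.7]
width: 0.52
grip_force: 20.0
```

```bash
python3 - <<'E'
from h import *
d=cap('wrist','w7.png');print(read_state()['tool_pos'],tool((.597,.1185)))
E
```

```text
[0.59667012 0.11936461 0.15483241] (np.float64(0.014195235868120272), np.float64(0.09144510878706472), np.float64(-77.93998331863253))
```

carry_out:
  series:
    - {"dx": 0,"dy": 0.1,"dz": 5,"yaw": 0,"gripper": 0.4}
    - {"dx": 0,"dy": 0.1,"dz": 10,"yaw": 0,"gripper": 0.4}
    - {"dx": 0,"dy": 0.1,"dz": 12,"yaw": 0,"gripper": 0.4}
    - {"dx": 0,"dy": 0.1,"dz": 12.4,"yaw": 0,"gripper": 0.4}
    - {"dx": 0,"dy": 0.1,"dz": 12.4,"yaw": 0,"gripper": 0.4}
    - {"dx": 0,"dy": 0.1,"dz": 12.4,"yaw": 0,"gripper": 0.4}
    - {"dx": 0,"dy": 0.1,"dz": 12.4,"yaw": 0,"gripper": 1}
    - {"dx": 0,"dy": 0.1,"dz": 12.4,"yaw": 0,"gripper": 1}
    - {"dx": 0,"dy": 0.1,"dz": 12.4,"yaw": 0,"gripper": 1}
    - {"dx": 0,"dy": 0.1,"dz": 12.4,"yaw": 0,"gripper": 1}
    - {"dx": 0,"dy": 0.1,"dz": 12.4,"yaw": 0,"gripper": 1}
    - {"dx": 0,"dy": 0.1,"dz": 7,"yaw": 0,"gripper": 1}
    - {"dx": 0,"dy": 0.1,"dz": 2,"yaw": 0,"gripper": 1}
    - {"dx": -2,"dy": 0.1,"dz": -3,"yaw": 0,"gripper": 1}
    - {"dx": -6,"dy": 0.1,"dz": -7,"yaw": 0,"gripper": 1}
    - {"dx": -6,"dy": 0.1,"dz": -7,"yaw": 0,"gripper": 1}
    - {"dx": -6,"dy": 0.1,"dz": -7,"yaw": 0,"gripper": 1}
    - {"dx": -6,"dy": 0.1,"dz": -7,"yaw": 0,"gripper": 1}

```text
t: 14.45
tool_pos: [0.5384, 0.1051, 0.2237]
orientation: [0.995, 0.105, -0.001, 0.0]
contact_force: [-0.5, -0.3, 0.4]
width: 0.998
grip_force: 0.0
```

```bash
python3 - <<'E'
from h import *
d=cap('wrist','w8.png');hsv=cv2.cvtColor(d['img'],cv2.COLOR_BGR2HSV)
print(proj(d,(.597,.1185,.089)))
for s in squares(d): print(*s[:3])
lid=cv2.inRange(hsv,(18,150,60),(34,255,255));lid[230:]=0
for k in cv2.findContours(lid,cv2.RETR_EXTERNAL,cv2.CHAIN_APPROX_NONE)[0]:
    if cv2.contourArea(k)>300:
        (x,y),r=cv2.minEnclosingCircle(k);print((x,y),r,cv2.boundingRect(k),onz(d,(x,y),.089))
s=cap('scene');c=s['img'][180:350,120:280];cv2.imwrite('pics/c2.png',cv2.resize(c,None,fx=3,fy=3,interpolation=cv2.INTER_CUBIC))
E
```

```text
[317.78485567 123.99240376]
0.6429 -0.0967 11.21
0.6204 0.0108 11.21
0.5981 0.118 11.21
0.6431 -0.0972 11.35
0.6205 0.0106 11.61
0.5977 0.1182 11.87
0.6429 -0.0967 11.21
0.6206 0.0109 12.0
0.5981 0.118 11.21
0.6431 -0.0972 11.35
0.6208 0.0107 11.57
0.5977 0.1182 11.87
0.643 -0.0972 11.22
0.6206 0.0109 12.0
0.5981 0.118 11.21
0.6431 -0.0972 11.35
0.6208 0.0107 11.57
0.5975 0.1179 11.11
0.643 -0.0972 11.22
0.6206 0.0112 12.0
0.5978 0.1182 11.22
0.6435 -0.0973 10.47
0.6209 0.0104 10.79
0.5975 0.1179 11.11
(320.28570556640625, 126.03571319580078) 27.171724319458008 (294, 99, 54, 53) [0.59574409 0.11599643]
```

View pics/c2.png

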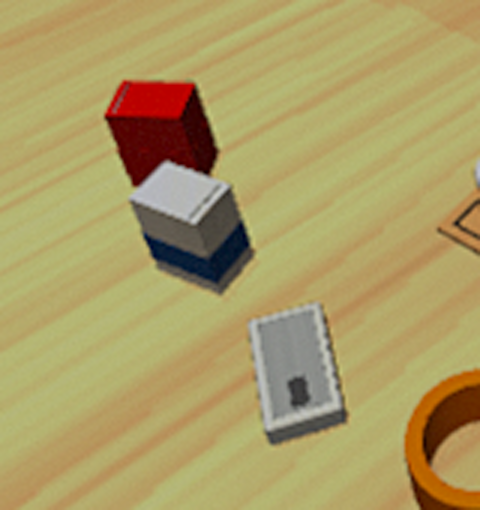

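The crop shows two cartons: white with a blue band at (183,255) scene and a red one at (172,222). The white/blue-banded one fits the description; red is the look-alike to leave alone. The tin with the pull tab is at (219,303).

```bash
python3 - <<'E'
from h import *
s=cap('scene')
def f(pts,z):
    w=np.array([onz(s,(120+p[0]/3,180+p[1]/3),z) for p in pts])
    print(w.mean(0).round(4))
    for i in range(4):
        e=w[(i+1)%4]-w[i];print(round(np.hypot(*e),4),round(np.degrees(np.arctan2(e[1],e[0])),1))
f([(130,200),(168,160),(232,185),(195,228)],.085)
f([(250,320),(322,303),(345,408),(270,430)],.022)
f([(104,115),(125,81),(196,84),(183,118)],.085)
print(read_state()['joint_pos'].round(2))
E
```

```text
[ 0.3997 -0.3302]
0.0438 114.0
0.0613 21.3
0.0448 -65.5
0.0617 -159.5
[ 0.5415 -0.3333]
0.0524 63.1
0.0931 -23.6
0.0507 -114.5
0.0954 157.4
[ 0.2906 -0.2978]
0.0404 130.4
0.0601 42.5
0.0399 -43.2
0.0646 -137.0
[ 0.15  0.13  2.03 -0.    0.98  1.51]
```

carry_out:
  series:
    - {"dx": 0,"dy": 5,"dz": 0,"yaw": 0,"gripper": 1}
    - {"dx": -2,"dy": 10,"dz": 0,"yaw": 0,"gripper": 1}
    - {"dx": -5,"dy": 15,"dz": 0,"yaw": 0,"gripper": 1}
    - {"dx": -8,"dy": 20,"dz": 0,"yaw": 0,"gripper": 1}
    - {"dx": -12,"dy": 25,"dz": 0,"yaw": -3,"gripper": 1}
    - {"dx": -15,"dy": 30,"dz": 0,"yaw": -6,"gripper": 1}
    - {"dx": -18,"dy": 34,"dz": 2,"yaw": -10,"gripper": 1}
    - {"dx": -22.6,"dy": 39.7,"dz": 5,"yaw": -10,"gripper": 1}
    - {"dx": -22.6,"dy": 39.7,"dz": 5,"yaw": -10,"gripper": 1}
    - {"dx": -22.6,"dy": 39.7,"dz": 5,"yaw": -10,"gripper": 1}
    - {"dx": -22.6,"dy": 39.7,"dz": 5,"yaw": -10,"gripper": 1}
    - {"dx": -22.6,"dy": 39.7,"dz": 5,"yaw": -10,"gripper": 1}

```text
t: 16.1
tool_pos: [0.4007, -0.3294, 0.1755]
orientation: [0.981, 0.192, 0.0, 0.0]
contact_force: [-0.1, 0.8, 0.4]
width: 1.001
grip_force: 0.0
```

```bash
python3 - <<'E'
from h import *
d=cap('wrist','w9.png');print(read_state()['tool_pos'],proj(d,(.4,-.33,.085)))
E
```

```text
[ 0.40063656 -0.32951188  0.17545431] [319.02356686 205.16518388]
```

View pics/w9.png

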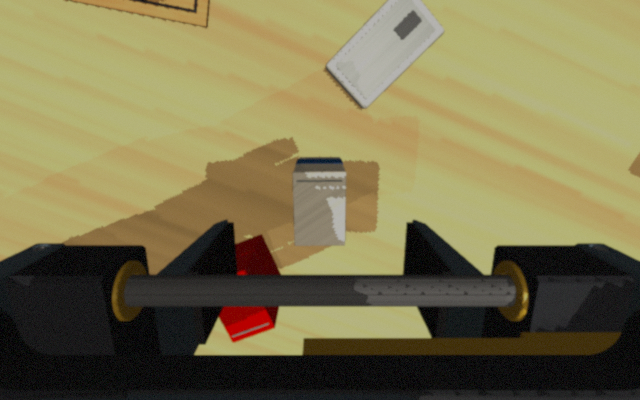

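The wrist picture shows the white carton top at cols 294–346, rows 170–245 (centre ≈(320,208)), square to the fingers; the red look-alike (258,285) sits close to the left finger, so I descend narrower and slightly forward.

carry_out:
  series:
    - {"dx": 0.2,"dy": 0,"dz": 0,"yaw": 0,"gripper": 0.7}
    - {"dx": 0.2,"dy": 0,"dz": 0,"yaw": 0,"gripper": 0.7}
    - {"dx": 0.2,"dy": 0,"dz": 2,"yaw": 0,"gripper": 0.7}
    - {"dx": 0.2,"dy": 0,"dz": 6,"yaw": 0,"gripper": 0.7}
    - {"dx": 0.2,"dy": 0,"dz": 10,"yaw": 0,"gripper": 0.7}
    - {"dx": 0.2,"dy": 0,"dz": 14,"yaw": 0,"gripper": 0.7}
    - {"dx": 0.2,"dy": 0,"dz": 14.9,"yaw": 0,"gripper": 0.7}
    - {"dx": 0.2,"dy": 0,"dz": 14.9,"yaw": 0,"gripper": 0.7}
    - {"dx": 0.2,"dy": 0,"dz": 14.9,"yaw": 0,"gripper": 0.35}
    - {"dx": 0.2,"dy": 0,"dz": 14.9,"yaw": 0,"gripper": 0.35}
    - {"dx": 0.2,"dy": 0,"dz": 14.9,"yaw": 0,"gripper": 0.35}
    - {"dx": 0.2,"dy": 0,"dz": 14.9,"yaw": 0,"gripper": 0.35}
    - {"dx": 0.2,"dy": 0,"dz": 14.9,"yaw": 0,"gripper": 0.35}

```text
t: 17.77
tool_pos: [0.4022, -0.3298, 0.0269]
orientation: [0.982, 0.191, 0.0, 0.0]
contact_force: [-1.4, 0.8, 11.6]
width: 0.46
grip_force: 20.0
```

carry_out:
  series:
    - {"dx": 0,"dy": 0,"dz": -5,"yaw": 0,"gripper": 0.35}
    - {"dx": 0,"dy": 0,"dz": -10,"yaw": 0,"gripper": 0.35}
    - {"dx": 0,"dy": 0,"dz": -13,"yaw": 0,"gripper": 0.35}
    - {"dx": 5,"dy": -2,"dz": -13,"yaw": 1,"gripper": 0.35}
    - {"dx": 10,"dy": -4,"dz": -13,"yaw": 3,"gripper": 0.35}
    - {"dx": 15,"dy": -6,"dz": -13,"yaw": 5,"gripper": 0.35}
    - {"dx": 20,"dy": -8,"dz": -13,"yaw": 7,"gripper": 0.35}
    - {"dx": 25,"dy": -10,"dz": -13,"yaw": 9,"gripper": 0.35}
    - {"dx": 29,"dy": -11.5,"dz": -13,"yaw": 10.1,"gripper": 0.35}
    - {"dx": 31.5,"dy": -12.3,"dz": -13,"yaw": 10.1,"gripper": 0.35}
    - {"dx": 31.5,"dy": -12.3,"dz": -13,"yaw": 10.1,"gripper": 0.35}
    - {"dx": 31.5,"dy": -12.3,"dz": -13,"yaw": 10.1,"gripper": 0.35}
    - {"dx": 31.5,"dy": -12.3,"dz": -13,"yaw": 10.1,"gripper": 0.35}

```text
t: 19.4
tool_pos: [0.647, -0.0983, 0.156]
orientation: [0.995, 0.103, -0.0, -0.0]
contact_force: [-0.3, -0.3, -1.1]
width: 0.454
grip_force: 20.0
```

```bash
python3 - <<'E'
from h import *
print(read_state()['tool_pos'],tool((.6474,-.0961)))
E
```

```text
[ 0.64701661 -0.09825764  0.15598775] (np.float64(0.08181171988782862), np.float64(-0.20329942876035667), np.float64(-78.15478144657257))
```

carry_out:
  series:
    - {"dx": 0.1,"dy": -0.2,"dz": 5,"yaw": 0,"gripper": 0.35}
    - {"dx": 0.1,"dy": -0.2,"dz": 10,"yaw": 0,"gripper": 0.35}
    - {"dx": 0.1,"dy": -0.2,"dz": 12,"yaw": 0,"gripper": 0.35}
    - {"dx": 0.1,"dy": -0.2,"dz": 12.4,"yaw": 0,"gripper": 0.35}
    - {"dx": 0.1,"dy": -0.2,"dz": 12.4,"yaw": 0,"gripper": 0.35}
    - {"dx": 0.1,"dy": -0.2,"dz": 12.4,"yaw": 0,"gripper": 0.35}
    - {"dx": 0.1,"dy": -0.2,"dz": 12.4,"yaw": 0,"gripper": 1}
    - {"dx": 0.1,"dy": -0.2,"dz": 12.4,"yaw": 0,"gripper": 1}
    - {"dx": 0.1,"dy": -0.2,"dz": 12.4,"yaw": 0,"gripper": 1}
    - {"dx": 0.1,"dy": -0.2,"dz": 12.4,"yaw": 0,"gripper": 1}
    - {"dx": 0.1,"dy": -0.2,"dz": 7,"yaw": 0,"gripper": 1}
    - {"dx": 0.1,"dy": -0.2,"dz": 2,"yaw": 0,"gripper": 1}
    - {"dx": -3,"dy": -0.2,"dz": -3,"yaw": 0,"gripper": 1}
    - {"dx": -7,"dy": -0.2,"dz": -7,"yaw": 0,"gripper": 1}
    - {"dx": -7,"dy": -0.2,"dz": -7,"yaw": 0,"gripper": 1}
    - {"dx": -7,"dy": -0.2,"dz": -7,"yaw": 0,"gripper": 1}

```text
t: 21.4
tool_pos: [0.5789, -0.1099, 0.2256]
orientation: [0.995, 0.104, 0.0, -0.0]
contact_force: [-0.1, 0.4, -0.4]
width: 0.998
grip_force: 0.0
```

```bash
python3 - <<'E'
from h import *
d=cap('wrist','w10.png');print(read_state()['tool_pos'],proj(d,(.643,-.097,.09)))
for s in squares(d): print(*s[:3])
E
```

```text
[ 0.5789217  -0.10973583  0.22500313] [319.49994508 118.05967785]
0.6203 0.0103 13.45
0.6203 0.0103 13.45
0.6203 0.0103 13.45
0.6203 0.0105 13.45
0.6205 0.0103 12.17
0.5975 0.118 12.61
```

View pics/w10.png

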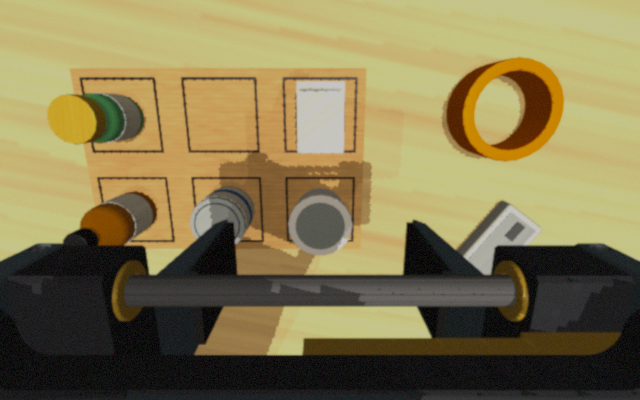

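The picture shows carton (320,118) centred and square, jar (75,118 lid), can (222,217), tub (320,220), bottle and tape in place. Now the tin.

carry_out:
  series:
    - {"dx": -1,"dy": 3,"dz": 0,"yaw": -10,"gripper": 1}
    - {"dx": -2,"dy": 6,"dz": 0,"yaw": -20,"gripper": 1}
    - {"dx": -3,"dy": 9,"dz": 0,"yaw": -30,"gripper": 1}
    - {"dx": -4,"dy": 12,"dz": 0,"yaw": -40,"gripper": 1}
    - {"dx": -5,"dy": 15,"dz": 0,"yaw": -50,"gripper": 1}
    - {"dx": -6,"dy": 18,"dz": 0,"yaw": -60,"gripper": 1}
    - {"dx": -8.4,"dy": 21,"dz": 0,"yaw": -70,"gripper": 1}
    - {"dx": -8.4,"dy": 21,"dz": 0,"yaw": -80,"gripper": 1}
    - {"dx": -8.4,"dy": 21,"dz": 0,"yaw": -90,"gripper": 1}
    - {"dx": -8.4,"dy": 21,"dz": 0,"yaw": -100,"gripper": 1}
    - {"dx": -8.4,"dy": 21,"dz": 0,"yaw": -110,"gripper": 1}
    - {"dx": -8.4,"dy": 21,"dz": 0,"yaw": -120,"gripper": 1}
    - {"dx": -8.4,"dy": 21,"dz": 3,"yaw": -130,"gripper": 1}
    - {"dx": -8.4,"dy": 21,"dz": 6,"yaw": -140,"gripper": 1}
    - {"dx": -8.4,"dy": 21,"dz": 9.5,"yaw": -143,"gripper": 1}
    - {"dx": -8.4,"dy": 21,"dz": 9.5,"yaw": -143,"gripper": 1}
    - {"dx": -8.4,"dy": 21,"dz": 9.5,"yaw": -143,"gripper": 1}
    - {"dx": -8.4,"dy": 21,"dz": 9.5,"yaw": -143,"gripper": 1}

```text
t: 23.7
tool_pos: [0.5407, -0.3331, 0.1322]
orientation: [0.218, 0.976, -0.0, 0.001]
contact_force: [0.3, -0.5, 1.0]
width: 1.0
grip_force: 0.0
```

```bash
python3 - <<'E'
from h import *
d=cap('wrist','w11.png');hsv=cv2.cvtColor(d['img'],cv2.COLOR_BGR2HSV)
p=proj(d,(.54,-.333,.022));s=read_state();print(s['tool_pos'],s['joint_pos'].round(2),p)
m=cv2.inRange(hsv,(0,0,90),(180,60,255));m[:, :236]=0;m[:,405:]=0;m[270:]=0
for k in cv2.findContours(m,cv2.RETR_EXTERNAL,cv2.CHAIN_APPROX_NONE)[0]:
    if cv2.contourArea(k)<1000: continue
    r=cv2.minAreaRect(k);w=np.array([onz(d,q,.022) for q in cv2.boxPoints(r)]);e=w-np.roll(w,1,0)
    print(cv2.boundingRect(k),[np.round(x,1) for x in r],w.mean(0),np.hypot(*e.T).round(4),np.degrees(np.arctan2(e[:,1],e[:,0])).round(1),tool(w.mean(0)))
E
```

```text
[ 0.54059026 -0.33308559  0.13217197] [-0.59  0.38  1.9  -0.    0.85 -1.72] [320.11995362 196.10607247]
(283, 138, 65, 110) [array([315.3, 192.5]), array([108.1,  63.2]), np.float64(88.9)] [ 0.5373386  -0.33621609] [0.095  0.0514 0.0949 0.0562] [ 154.3   65.9  -22.9 -114. ] (np.float64(0.16146868079961285), np.float64(-0.42149846116527534), np.float64(64.87341387477409))
```

View pics/w11.png

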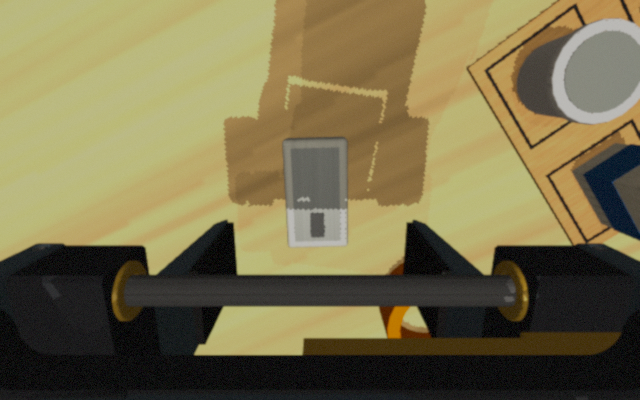

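The wrist picture shows the tin between the fingers at (315,192), long side along the image's vertical (across the finger line) as wanted.

carry_out:
  series:
    - {"dx": 0.2,"dy": -0.4,"dz": 4,"yaw": 0,"gripper": 1}
    - {"dx": 0.2,"dy": -0.4,"dz": 9,"yaw": 0,"gripper": 1}
    - {"dx": 0.2,"dy": -0.4,"dz": 12,"yaw": 0,"gripper": 1}
    - {"dx": 0.2,"dy": -0.4,"dz": 12.8,"yaw": 0,"gripper": 1}
    - {"dx": 0.2,"dy": -0.4,"dz": 12.8,"yaw": 0,"gripper": 1}
    - {"dx": 0.2,"dy": -0.4,"dz": 12.8,"yaw": 0,"gripper": 0.5}
    - {"dx": 0.2,"dy": -0.4,"dz": 12.8,"yaw": 0,"gripper": 0.5}
    - {"dx": 0.2,"dy": -0.4,"dz": 12.8,"yaw": 0,"gripper": 0.5}
    - {"dx": 0.2,"dy": -0.4,"dz": 12.8,"yaw": 0,"gripper": 0.5}
    - {"dx": 0.2,"dy": -0.4,"dz": 12.8,"yaw": 0,"gripper": 0.5}
    - {"dx": 0.2,"dy": -0.4,"dz": 12.8,"yaw": 0,"gripper": 0.5}
  squeeze: 25

```text
t: 25.12
tool_pos: [0.5365, -0.3355, 0.0032]
orientation: [0.217, 0.976, 0.0, 0.0]
contact_force: [-0.6, 1.6, 6.0]
width: 0.592
grip_force: 24.8
```

carry_out:
  series:
    - {"dx": 0,"dy": 0,"dz": -4,"yaw": 0,"gripper": 0.5}
    - {"dx": 0,"dy": 0,"dz": -9,"yaw": 0,"gripper": 0.5}
    - {"dx": 0,"dy": 0,"dz": -14,"yaw": 0,"gripper": 0.5}
    - {"dx": 0,"dy": 0,"dz": -17,"yaw": 0,"gripper": 0.5}
    - {"dx": 2,"dy": 4,"dz": -17,"yaw": 7,"gripper": 0.5}
    - {"dx": 4,"dy": 8,"dz": -17,"yaw": 15,"gripper": 0.5}
    - {"dx": 6,"dy": 12,"dz": -17,"yaw": 23,"gripper": 0.5}
    - {"dx": 8,"dy": 16,"dz": -17,"yaw": 31,"gripper": 0.5}
    - {"dx": 11,"dy": 20,"dz": -17,"yaw": 39,"gripper": 0.5}
    - {"dx": 13,"dy": 24,"dz": -17,"yaw": 46,"gripper": 0.5}
    - {"dx": 15,"dy": 27,"dz": -17,"yaw": 52.9,"gripper": 0.5}
    - {"dx": 15.9,"dy": 28.3,"dz": -17,"yaw": 52.9,"gripper": 0.5}
    - {"dx": 15.9,"dy": 28.3,"dz": -17,"yaw": 52.9,"gripper": 0.5}
    - {"dx": 15.9,"dy": 28.3,"dz": -17,"yaw": 52.9,"gripper": 0.5}
    - {"dx": 15.9,"dy": 28.3,"dz": -17,"yaw": 52.9,"gripper": 0.5}

```text
t: 27.0
tool_pos: [0.5126, -0.0126, 0.1729]
orientation: [0.629, 0.777, -0.0, 0.0]
contact_force: [0.4, 0.7, -1.3]
width: 0.597
grip_force: 24.8
```

```bash
python3 - <<'E'
from h import *
print(read_state()['tool_pos'],tool((.513,-.0125)))
E
```

```text
[ 0.51264412 -0.01261006  0.17289655] (np.float64(0.0033828588279577586), np.float64(0.03709676203119912), np.float64(11.97497549614976))
```

carry_out:
  series:
    - {"dx": 0,"dy": 0,"dz": 4,"yaw": 0,"gripper": 0.5}
    - {"dx": 0,"dy": 0,"dz": 8,"yaw": 0,"gripper": 0.5}
    - {"dx": 0,"dy": 0,"dz": 10,"yaw": 0,"gripper": 0.5}
    - {"dx": 0,"dy": 0,"dz": 10.5,"yaw": 0,"gripper": 0.5}
    - {"dx": 0,"dy": 0,"dz": 10.8,"yaw": 0,"gripper": 0.5}
    - {"dx": 0,"dy": 0,"dz": 10.8,"yaw": 0,"gripper": 0.5}
    - {"dx": 0,"dy": 0,"dz": 10.8,"yaw": 0,"gripper": 0.5}

```text
t: 27.88
tool_pos: [0.5129, -0.0118, 0.0656]
orientation: [0.629, 0.777, 0.0, 0.0]
contact_force: [-0.7, -0.3, -1.2]
width: 0.593
grip_force: 24.8
```

carry_out:
  series:
    - {"dx": 0,"dy": 0,"dz": 0.1,"yaw": 0,"gripper": 0.5}
    - {"dx": 0,"dy": 0,"dz": 0.1,"yaw": 0,"gripper": 0.5}
    - {"dx": 0,"dy": 0,"dz": 0.1,"yaw": 0,"gripper": 0.7}
    - {"dx": 0,"dy": 0,"dz": 0.1,"yaw": 0,"gripper": 0.8}
    - {"dx": 0,"dy": 0,"dz": 0.1,"yaw": 0,"gripper": 0.8}
    - {"dx": 0,"dy": 0,"dz": 0.1,"yaw": 0,"gripper": 1}
    - {"dx": 0,"dy": 0,"dz": 0.1,"yaw": 0,"gripper": 1}
    - {"dx": 0,"dy": 0,"dz": -5,"yaw": 0,"gripper": 1}
    - {"dx": 0,"dy": 0,"dz": -10,"yaw": 0,"gripper": 1}
    - {"dx": -3,"dy": 0,"dz": -14,"yaw": 0,"gripper": 1}
    - {"dx": -7,"dy": 0,"dz": -17,"yaw": 0,"gripper": 1}
    - {"dx": -7,"dy": 0,"dz": -17,"yaw": 0,"gripper": 1}
    - {"dx": -7,"dy": 0,"dz": -17,"yaw": 0,"gripper": 1}
    - {"dx": -7,"dy": 0,"dz": -17,"yaw": 0,"gripper": 1}

```text
t: 29.62
tool_pos: [0.5263, -0.0794, 0.2338]
orientation: [0.629, 0.777, -0.0, -0.001]
contact_force: [0.8, 0.6, -0.1]
width: 1.0
grip_force: 0.0
```

```bash
python3 - <<'E'
from h import *
d=cap('wrist','w12.png');hsv=cv2.cvtColor(d['img'],cv2.COLOR_BGR2HSV);print(read_state()['tool_pos'])
p=proj(d,(.513,-.0125,.083));print(p)
for s in squares(d): print(*s[:3])
m=cv2.inRange(hsv,(0,0,50),(180,60,255))
n,l,st,ce=cv2.connectedComponentsWithStats(m)
for i in range(1,n):
    if st[i,4]>150 and st[i,1]<230 : print(st[i],ce[i].round(1))
k=cv2.findContours((l==l[int(p[1])-8,int(p[0])]).astype(np.uint8),cv2.RETR_EXTERNAL,cv2.CHAIN_APPROX_NONE)[0]
k=max(k,key=cv2.contourArea);r=cv2.minAreaRect(k);w=np.array([onz(d,q,.083) for q in cv2.boxPoints(r)]);e=w-np.roll(w,1,0)
print(r,w.mean(0),np.hypot(*e.T).round(4),np.degrees(np.arctan2(e[:,1],e[:,0])).round(1))
lid=cv2.inRange(hsv,(18,150,60),(34,255,255));lid[230:]=0
for k in cv2.findContours(lid,cv2.RETR_EXTERNAL,cv2.CHAIN_APPROX_NONE)[0]:
    if cv2.contourArea(k)>200:
        (x,y),r=cv2.minEnclosingCircle(k);print('lid',(x,y),r,onz(d,(x,y),.089))
E
```

```text
[ 0.5263934  -0.07947862  0.233943  ]
[320.90215622 113.34184821]
0.6198 0.0109 11.22
0.6203 0.0103 12.4
0.6199 0.0106 11.22
0.6202 0.0106 12.37
0.6199 0.0106 11.23
0.6202 0.0106 11.58
0.6203 0.0104 11.24
0.6203 0.0103 11.29
[405   0  45  28 315] [420.5  15.4]
[299   2  47  25 273] [322.   16.3]
[ 290   59   61  107 6081] [320.9 111.6]
[  530    60   110   190 14784] [594.1 159.9]
[ 288  183   64   65 3125] [319.2 216.4]
[ 390  197   77   55 2482] [430.8 219.7]
((320.0, 112.0), (106.0, 60.0), 90.0) [ 0.51233658 -0.01335399] [0.0939 0.0527 0.0939 0.0571] [ 100.7   12.   -76.6 -168. ]
lid (448.0, 0.5) 19.006677627563477 [0.59671538 0.09780462]
```

```bash
python3 - <<'E'
from h import *
for im in (cv2.imread('pics/scene0.png'),cap('scene')['img']):
    h=cv2.cvtColor(im,cv2.COLOR_BGR2HSV);m=cv2.inRange(h,(0,200,60),(5,255,255))[190:250,140:200]
    print(cv2.moments(m,True)['m00'],np.argwhere(m).mean(0))
print(job_done())
E
```

```text
650.0 [31.61692308 30.55384615]
764.0 [33.9908377  31.39528796]
the job is handed in; nothing more can be done
None
```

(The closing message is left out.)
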